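# Weigh a tumbler against the stop of a tilting balance and sort it

## Robot

A 7-joint arm with a two-finger parallel gripper is mounted at the origin on the work surface. World frame = base frame: x ahead of the robot, y to its left, z up, the work surface at z = 0. Lengths are in m, angles in degrees, forces in N, time in s.
With the tool pointing down it reaches from about 0.425 to 0.875 m from the base axis. Payload 4.7 kg.
Tool frame: the origin (TCP) lies midway between the tips of the shut fingers; the grasp point (between the pads) lies 19 mm behind it; z points along the fingers, x is the direction in which the jaws open and shut, and the axes are right-handed (so a half turn about z gives the same grasp; the last joint's range is limited). The gripper opens to 87 mm and grips with 3 to 60 N. Pads are 19 mm wide; open, the fingers measure 117 mm over their backs; the gripper's body (75 mm by 190 mm) begins 51 mm behind the grasp point.
Start: joints at [-71.671, 18.392, -4.016, 83.108, 1.295, 78.541, -3.26], TCP at [0.196, 0.62, 0.223] pointing down, gripper open.
Joint ranges: [-163.93, 163.93], [-17.29, 119.83], [-79.2, 71.16], [3.27, 140.29], [-89.18, 269.18], [5.43, 117.66], [-154.24, 154.24]. Speed limits (degrees/s): [147.25, 147.25, 180, 180, 180, 180, 180].

## Interface

Orientations are given as [roll, pitch, yaw] about the fixed x, y, z axes, in that order (R = Rz(yaw) Ry(pitch) Rx(roll)).
In Python, from cell import env gives the robot as it stands.
- The arm moves only by the tool carry_out, never from a script. Its argument "plan" is a list of rows, each an object with "grip": the closure, from 0 (fully open) to 1 (shut); "dp": the shift along the tool's x, y, z in m, a list of three; "rotation": the turn, a rotation vector about the tool's x, y, z in degrees, a list of three. In form: [{"grip": grip, "dp": [dx, dy, dz], "rotation": [wx, wy, wz]}, ...]. A call has 1 to 8 rows; each row shifts and turns the pose as measured when the row begins, along the tool's axes as they then stand; what a row does not reach is not made up. A row lasts 1/12 s, in which the tool goes at most 41.7 mm and 7.16 degrees, less where a joint would pass 70% of its speed; a pose out of reach is approached as far as the arm can. A call is refused whole if a number of a shift passes 0.0417 or a number of a turn 7.16, either way. A call with a gripper value outside its range is refused whole. The fingers move at their own pace and stop on an object; "force" is the grip in N (left out, the last holds). Time passes only in rows, so rows that do not move let the fingers close. It gives the time, the measured TCP pose, the force and the opening at its end, in the units of the state.
- env.get_obs(): the state, without advancing time (a new reading comes with each control period).
- env.read_camera(name): name is "side" or "top"; returns the picture (420x560x3 uint8, red, green, blue); there is no depth.
- env.camera_params(name): a dict with "fx", "fy", "cx", "cy" (pixels), "R" (3x3) and "t" (3): a world point X has camera coordinates R X + t. Camera axes: x right, y down, z forward; pixel columns grow to the right and rows downward; lengths in m; the calibration is good to about 2 mm. A picture is of the moment at which its call begins. camera_params takes no time and is no camera call.
- env.sign_off(): hands the job in, once; it reports no verdict.
The state is a dict: "time_s": time; "qpos": joint angles; "joint_velocities": joint speeds; "effort": joint torques, N m; "tool_pos": TCP position; "tool_rot": TCP orientation; "force": force on the tool from outside, world axes, zero at the start; "wrist_torque": the same for the moment, N m; "grip_width": finger opening in m.
Only numpy, scipy, OpenCV 4.12 (cv2) and the standard library are available. Lean on these libraries where they do the work, as an engineer would, in place of code of your own. Each camera call takes 0.05 s, during which the arm holds its last target. There are 200 camera calls.

## Task

Check the plain tall tumbler for wall thickness: stand it on the balance's pan, slide it outward, upright, until it presses lightly on the sprung stop at the pan's outer end (no harder than 8 N, and no bumps to the balance), then let go and keep your hand off while the beam settles for a good second. If the pan sinks the tumbler is heavy and belongs in the square tray; if the pan stays up it is light and belongs in the round tray. Set it down upright, flat on the tray's floor, and leave the other ware where it is.

Things in the scene. Friction and masses are not known exactly. Their poses are not given: they have to be found in the camera images.
- tumbler_mid (a point): centre (half-way up, on the axis) of the plain white ceramic tumbler: straight round wall, no handle, 56 mm diameter, 85 mm tall, wall 4 mm, mouth up; z along its axis. It weighs 0.15 to 0.31 kg, unseen. The only tall handleless piece of ware: leave the mug, bowl, saucers and low cup alone.
- tumbler: the same tumbler, origin at the centre of its underside. Dragged while pressed down on the pan it can tip between the fingers.
- balance: grey fixed base of the beam balance; origin on the table under the nominal pivot. The beam lies along its y: pan towards -y, dark round counterweight towards +y, pointer over the pivot (203 mm high). Delicate: a knock or load over 20 N spoils it. Head, beam, pan and stop together are clamped anywhere within 13 mm either way along y, not measured: find the stop by feel or sight.
- load_point (a point): point fixed to the base, at the pan top's height (55 mm above the table, beam up), 143 mm from the pivot; axes as the base. A tumbler set down with its axis here is always clear of the stop and of the plate at the pan's inner end, and meets the stop after 8 to 34 mm of sliding towards the base's -y. The pan is a flat steel plate, 100 mm wide (x), 116 mm long (y).
- stop_nominal (a point): point fixed to the base: nominal (not true, up to 13 mm off along y) middle of the stop's inner face, 192 mm from the pivot. The stop is a rubber-faced sprung plate, 56 mm wide in x, 22 mm tall (85 to 107 mm above the table), square to the beam. The weighing is true for a tumbler left where the stop put it, within 10 mm of the middle of the pan's width.
- stop (a joint): travel of the sprung stop, m: 0 free, grows as it is pressed outward (balance -y), up to 0.006; stiffness 3.5 N per mm. Pressing it by 0.6 mm (2.1 N) or more for 0.2 s, with the tumbler on the pan, counts as pressed; more than 2.3 mm (8 N) spoils it. It springs back when let go.
- beam (a joint): tilt of the beam, rad: 0 with the pan up and level (empty or lightly loaded), grows to 0.12 at the lower stop, where the tumbler is about 20 mm lower. The pan gives way under a downward push of about 2.25 N. A free tumbler heavier than 0.229 kg sinks to 0.12 in 0.5 to 2.5 s (slowest when near that weight); a lighter one stays within 0.01 of 0.
- square_tray: fixed square wooden tray for heavy tumblers, 130 by 130 mm outside, rim 20 mm high and 6 mm thick, inner floor 6 mm above the table; origin at the centre of its underside. Its place may be swapped with the round tray's.
- round_tray: fixed round steel tray for light tumblers, 136 mm outside diameter, rim 20 mm high and 4 mm thick, inner floor 6 mm above the table; origin at the centre of its underside.
- mug: white mug with handle, 80 mm wide, 90 mm tall; bystander, origin at the centre of its underside
- bowl: white bowl, 140 mm wide, 55 mm tall; bystander, origin at the centre of its underside
- saucers: stack of saucers, 100 mm wide, 30 mm tall; bystander, origin at the centre of its underside
- brush: small hand brush lying on the table; bystander, origin at the centre of its underside
- weight: brass check weight with knob, 36 mm wide, 48 mm tall; bystander, origin at the centre of its underside
- kiln_ring: fired clay ring, 70 mm wide, 16 mm tall; bystander, origin at the centre of its underside
- cup_small: low white cup, 72 mm wide, 55 mm tall; bystander, origin at the centre of its underside
Not all that is in view belongs to the job. Of the things that look like the square_tray, take the one that is farthest to the robot's left at the start.

How it is judged:
By the outcome, as a careful person would: the job done as asked, in the order asked, and still so for the second after the job is handed in, with the robot touching nothing.
It also fails if it takes over 58 s, if anything falls off the work surface, if the arm or the gripper's body presses on something with over 40 N, if the wrist force passes 120 N, or if a joint passes its speed limit or range.

## Working session

There is one attempt and no reset: what is moved stays moved. The work goes in short steps, Python scripts to look and compute and a tool call to move; the robot and the scene stay as the last step left them, time stands still between calls to the robot, and variables do not carry over. Pictures are saved under pics/ and viewed, about 8 in all and at most 12, crops included, and the job is handed in when it is done.

Besides the shell and the picture viewer there is one more tool, called after ">>>" by a JSON object that holds its "op" and its "data". carry_out: Moves the arm, as the interface text tells. Its arguments: {"type":"object","properties":{"plan":{"type":"array","items":{"type":"object","properties":{"grip":{"type":"number"},"dp":{"type":"array","items":{"type":"number"}},"rotation":{"type":"array","items":{"type":"number"}}}}},"force":{"type":"number"}},"required":["plan"]}

```bash
mkdir -p pics
cat > h.py <<'E'
import numpy as np, cv2
from cell import env
def snap(n,f):
    im=env.read_camera(n); cv2.imwrite('pics/'+f,cv2.cvtColor(im,cv2.COLOR_RGB2BGR)); return im
def ray(n,u,v,z):
    p=env.camera_params(n); R=np.array(p['R']);t=np.array(p['t'])
    c=-R.T@t; d=R.T@np.array([(u-p['cx'])/p['fx'],(v-p['cy'])/p['fy'],1])
    return c+d*(z-c[2])/d[2]
def proj(n,X):
    p=env.camera_params(n); q=np.array(p['R'])@np.array(X)+np.array(p['t'])
    return p['fx']*q[0]/q[2]+p['cx'],p['fy']*q[1]/q[2]+p['cy']
E
python3 - <<'E'
from h import *
a=snap('top','t0.png');b=snap('side','s0.png')
print(env.get_obs())
for n in('top','side'):
    p=env.camera_params(n);print(n,-np.array(p['R']).T@np.array(p['t']),p['fx'],p['R'])
E
```

```text
{'time_s': 0.1, 'qpos': array([-71.67144466,  18.4337297 ,  -4.01566102,  83.16964145,
         1.29586456,  78.53904611,  -3.25863841]), 'joint_velocities': array([-0.04980668, -0.24297609,  0.04925824, -0.19840394, -0.0720153 ,
        0.05254777, -0.04990152]), 'effort': array([-9.42073802e-05, -4.92574990e+01, -4.05846443e-01, -3.13395488e+01,
       -6.43493794e-02,  3.95405455e-02,  8.10280517e-05]), 'tool_pos': array([0.19558372, 0.61935517, 0.22156801]), 'tool_rot': array([1.79993733e+02, 9.71369433e-02, 7.24827292e+01]), 'force': array([0.3824756 , 0.47426272, 0.20972186]), 'wrist_torque': array([ 0.02297606,  0.00298862, -0.02832793]), 'grip_width': 0.08695730972649604}
top [ 0.30935238 -0.01418418  1.45370509] 537.2234851171688 [[ 0.01477879 -0.99982213 -0.01171744]
 [-0.98867734 -0.01286193 -0.14950479]
 [ 0.14932749  0.01379427 -0.98869157]]
side [0.45888403 0.79502007 0.84280459] 458.92597472050176 [[-0.99841742 -0.05343782  0.01752281]
 [-0.04900592  0.67386991 -0.73722301]
 [ 0.0275875  -0.73691502 -0.67542223]]
```

View pics/t0.png

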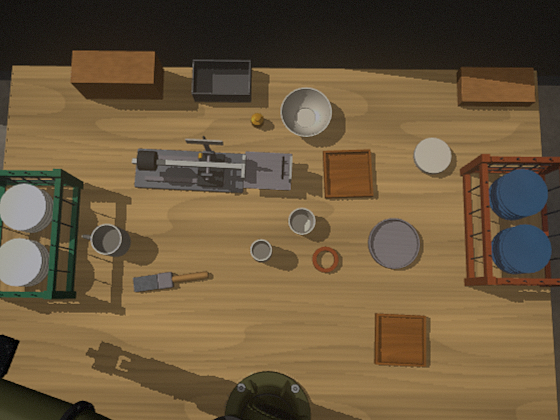

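View pics/s0.png

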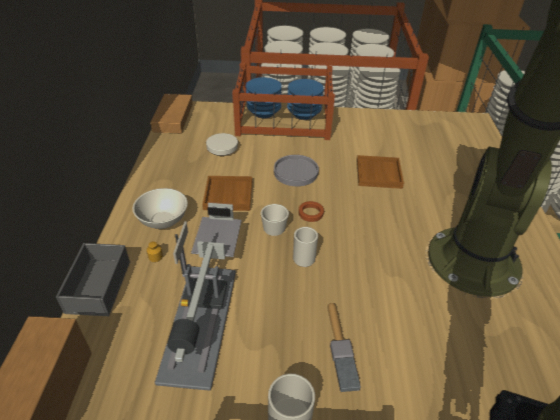

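The top view shows the tumbler at (261,250), pan at (268,170), the left square tray at (348,174) and the round tray at (395,244). Next, a zoom on the balance and tumbler.

Run:
```python
from h import *
a=cv2.imread('pics/t0.png')[130:270,125:325]
b=cv2.imread('pics/s0.png')[190:390,150:350]
cv2.imwrite('pics/t0c.png',cv2.resize(cv2.convertScaleAbs(a,alpha=1.6),None,fx=4,fy=4,interpolation=cv2.INTER_CUBIC))
cv2.imwrite('pics/s0c.png',cv2.resize(cv2.convertScaleAbs(b,alpha=1.6),None,fx=3,fy=3,interpolation=cv2.INTER_CUBIC))
```

```text
(no output)
```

View pics/t0c.png

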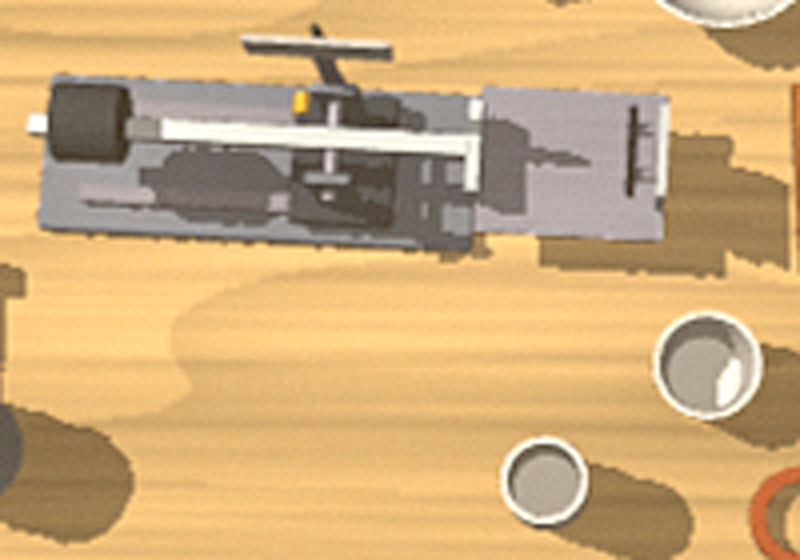

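View pics/s0c.png

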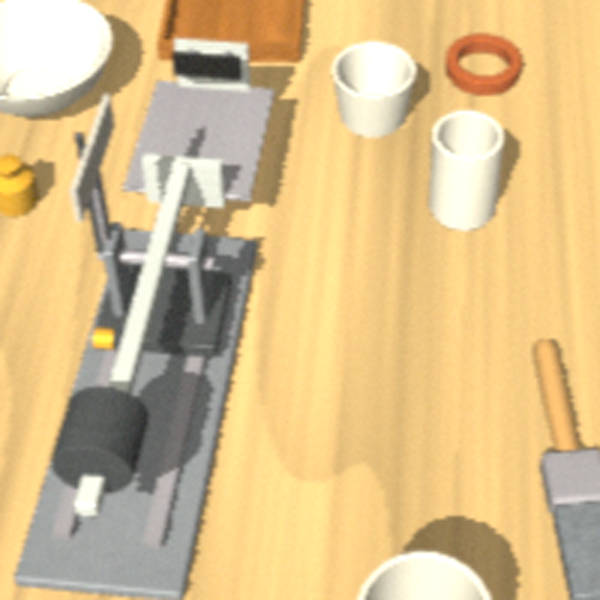

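The top crop shows the tumbler rim centre at (544,481), pan corners (484,86) (668,95) (662,241) (477,233), black stop face at u≈629, v 104–197. The side crop shows the tumbler rim centre at about (467,137) and its base at about (464,207).

Run:
```python
from h import *
T=lambda u,v,z:ray('top',125+u/4,130+v/4,z).round(4)
S=lambda u,v,z:ray('side',150+u/3,190+v/3,z).round(4)
print('tum',T(544,481,.085),S(467,137,.085))
P=[T(*c,.055) for c in((484,86),(668,95),(662,241),(477,233))];print('pan',P,np.mean(P,0))
print('panS',[S(*c,.055) for c in((155,82),(273,88),(250,203),(124,190))])
print('base',[T(*c,.01) for c in((52,74),(40,230),(470,250))],'side',[S(*c,.01) for c in((18,580),(185,596),(257,240))])
print('stop',T(628,104,.107),T(628,197,.107),'S',S(174,47,.107),S(248,50,.107))
print('plate',T(471,98,.1),T(471,190,.1))
im=cv2.imread('pics/t0.png')
print('sq',[ray('top',u,v,.02).round(3) for u,v in((323,150),(371,151),(374,198),(326,199))])
print('rd',[ray('top',u,v,.02).round(3) for u,v in((395,244),)])
print('cup',T(708,365,.055))
```

```text
tum [0.4202 0.0216 0.085 ] [0.4216 0.0267 0.085 ]
pan [array([0.687, 0.067, 0.055]), array([ 0.6823, -0.0563,  0.055 ]), array([ 0.5828, -0.0531,  0.055 ]), array([0.5866, 0.0696, 0.055 ])] [0.634675 0.0068   0.055   ]
panS [array([ 0.6838, -0.051 ,  0.055 ]), array([ 0.5838, -0.0507,  0.055 ]), array([0.5868, 0.0805, 0.055 ]), array([0.6859, 0.0738, 0.055 ])]
base [array([0.7043, 0.3698, 0.01  ]), array([0.5939, 0.3725, 0.01  ]), array([0.5837, 0.0768, 0.01  ])] side [array([0.701 , 0.3734, 0.01  ]), array([0.5931, 0.3775, 0.01  ]), array([0.5836, 0.0788, 0.01  ])]
stop [ 0.6621 -0.029   0.107 ] [ 0.601  -0.0297  0.107 ] S [ 0.661  -0.0378  0.107 ] [ 0.6008 -0.0386  0.107 ]
plate [0.6668 0.0727 0.1   ] [0.6059 0.0713 0.1   ]
sq [array([ 0.703, -0.142,  0.02 ]), array([ 0.702, -0.274,  0.02 ]), array([ 0.571, -0.28 ,  0.02 ]), array([ 0.567, -0.15 ,  0.02 ])]
rd [array([ 0.447, -0.334,  0.02 ])]
cup [ 0.5003 -0.084   0.055 ]
```

```bash
cat >> h.py <<'E'
def plan(*ways):  # (x,y,z,yaw,n): straight legs -> shifts per row in tool axes
    from scipy.spatial.transform import Rotation as Ro
    o=env.get_obs();p=np.array(o['tool_pos']);R=Ro.from_euler('xyz',o['tool_rot'],degrees=True)
    print('t',round(o['time_s'],2),p.round(4),np.round(o['tool_rot'],2),np.round(o['force'],2),round(o['grip_width'],4))
    for x,y,z,yaw,n in ways:
        q=np.array([x,y,z]);w=(Ro.from_euler('xyz',[180,0,yaw],degrees=True)*R.inv()).as_rotvec()
        for i in range(n):
            print((R.inv().apply((q-p)/n)).round(4),R.inv().apply(np.degrees(w)/n).round(2))
            R=Ro.from_rotvec(w/n)*R
        p=q;print()
E
python3 -c "
from h import *
plan((.36,.33,.22,35,9),(.43,.023,.2,-2,8))"
```

```text
t 0.1 [0.1956 0.6194 0.2216] [1.7999e+02 1.0000e-01 7.2480e+01] [0.38 0.47 0.21] 0.087
[-0.0252  0.0271  0.0002] [0.   0.01 4.16]
[-0.0231  0.0289  0.0002] [0.   0.01 4.16]
[-0.021   0.0305  0.0002] [0.   0.01 4.16]
[-0.0187  0.0319  0.0002] [0.   0.01 4.16]
[-0.0163  0.0332  0.0002] [0.   0.01 4.16]
[-0.0139  0.0343  0.0002] [0.   0.01 4.16]
[-0.0114  0.0352  0.0002] [0.   0.01 4.16]
[-0.0088  0.0359  0.0002] [0.   0.01 4.16]
[-0.0061  0.0365  0.0002] [0.   0.01 4.16]

[-0.0148  0.0365  0.0025] [-0.   -0.    4.63]
[-0.0119  0.0375  0.0025] [-0.   -0.    4.63]
[-0.0088  0.0384  0.0025] [-0.   -0.    4.63]
[-0.0057  0.0389  0.0025] [-0.   -0.    4.63]
[-0.0025  0.0393  0.0025] [-0.   -0.    4.63]
[0.0007 0.0394 0.0025] [-0.   -0.    4.63]
[0.0038 0.0392 0.0025] [-0.   -0.    4.63]
[0.007  0.0387 0.0025] [-0.   -0.    4.63]
```

>>> {"op": "carry_out", "data": {"plan": [{"grip": 0,"dp": [-0.025,0.027,0],"rotation": [0,0,4.2]},{"grip": 0,"dp": [-0.023,0.029,0],"rotation": [0,0,4.2]},{"grip": 0,"dp": [-0.021,0.03,0],"rotation": [0,0,4.2]},{"grip": 0,"dp": [-0.019,0.032,0],"rotation": [0,0,4.2]},{"grip": 0,"dp": [-0.016,0.033,0],"rotation": [0,0,4.2]},{"grip": 0,"dp": [-0.014,0.034,0],"rotation": [0,0,4.2]},{"grip": 0,"dp": [-0.011,0.035,0],"rotation": [0,0,4.2]},{"grip": 0,"dp": [-0.009,0.036,0],"rotation": [0,0,4.2]}]}}

```text
time_s: 0.77
tool_pos: [0.3347, 0.3572, 0.2142]
tool_rot: [-179.9, 0.7, 38.4]
force: [1.2, -0.3, 0.5]
grip_width: 0.0866
```

```bash
python3 -c "
from h import *
plan((.44,.023,.19,-2,9))"
```

```text
t 0.77 [0.3347 0.3572 0.2142] [-179.91    0.65   38.42] [ 1.24 -0.31  0.52] 0.0866
[-0.0139  0.0364  0.0028] [0.02 0.07 4.49]
[-0.011   0.0373  0.0028] [0.02 0.07 4.49]
[-0.008   0.0381  0.0027] [0.02 0.07 4.49]
[-0.005   0.0386  0.0027] [0.02 0.07 4.49]
[-0.002   0.0389  0.0027] [0.02 0.07 4.49]
[0.001  0.0389 0.0027] [0.02 0.07 4.49]
[0.0041 0.0387 0.0027] [0.02 0.07 4.49]
[0.0071 0.0383 0.0027] [0.02 0.07 4.49]
[0.0101 0.0376 0.0027] [0.02 0.07 4.49]
```

>>> {"op": "carry_out", "data": {"plan": [{"grip": 0,"dp": [-0.014,0.036,0.001],"rotation": [0,0.1,4.6]},{"grip": 0,"dp": [-0.011,0.038,0.001],"rotation": [0,0.1,4.6]},{"grip": 0,"dp": [-0.008,0.039,0.001],"rotation": [0,0.1,4.6]},{"grip": 0,"dp": [-0.004,0.04,0.001],"rotation": [0,0.1,4.6]},{"grip": 0,"dp": [0,0.04,0.001],"rotation": [0,0.1,4.6]},{"grip": 0,"dp": [0.003,0.04,0.001],"rotation": [0,0.1,4.6]},{"grip": 0,"dp": [0.006,0.039,0.001],"rotation": [0,0.1,4.6]},{"grip": 0,"dp": [0.01,0.038,0.001],"rotation": [0,0.1,4.6]}]}}

```text
time_s: 1.43
tool_pos: [0.4341, 0.0411, 0.2043]
tool_rot: [-180.0, -0.1, -0.2]
force: [2.0, 0.6, 0.4]
grip_width: 0.0868
```

```bash
python3 -c "
from h import *
plan((.426,.023,.13,-2,5))
snap('side','s1.png')"
```

```text
t 1.43 [0.4341 0.0411 0.2043] [-1.7997e+02 -1.5000e-01 -2.3000e-01] [2.04 0.64 0.36] 0.0868
[-0.0016  0.0036  0.0149] [-0.01 -0.03  0.35]
[-0.0016  0.0036  0.0149] [-0.01 -0.03  0.35]
[-0.0016  0.0036  0.0149] [-0.01 -0.03  0.35]
[-0.0015  0.0037  0.0149] [-0.01 -0.03  0.35]
[-0.0015  0.0037  0.0149] [-0.01 -0.03  0.35]
```

View pics/s1.png

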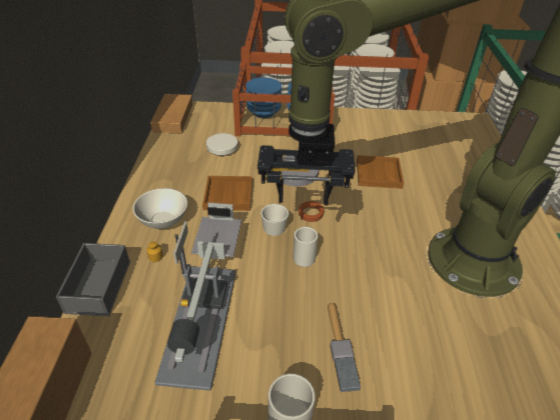

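The gripper is above and behind the tumbler at (305,247), and its long side lies along the jaws. That way round it will clear the balance's beam, so I descend.

>>> {"op": "carry_out", "data": {"plan": [{"grip": 0,"dp": [-0.002,0.004,0.015],"rotation": [0,0,0.4]},{"grip": 0,"dp": [-0.002,0.004,0.015],"rotation": [0,0,0.4]},{"grip": 0,"dp": [-0.002,0.004,0.015],"rotation": [0,0,0.4]},{"grip": 0,"dp": [-0.002,0.004,0.015],"rotation": [0,0,0.4]},{"grip": 0,"dp": [-0.001,0.003,0.015],"rotation": [0,0,0.2]},{"grip": 0,"dp": [0,0,0],"rotation": [0,0,0]}]}}

```text
time_s: 1.98
tool_pos: [0.4269, 0.0067, 0.1266]
tool_rot: [179.9, -0.3, -3.7]
force: [0.2, 0.2, -0.1]
grip_width: 0.087
```

```bash
python3 -c "
from h import *
plan((.423,.0235,.041,-2,6))"
```

```text
t 1.98 [0.4269 0.0067 0.1266] [179.88  -0.33  -3.69] [ 0.2   0.21 -0.14] 0.087
[-0.0009 -0.0028  0.0143] [ 0.02 -0.05 -0.28]
[-0.0009 -0.0028  0.0143] [ 0.02 -0.05 -0.28]
[-0.0009 -0.0028  0.0143] [ 0.02 -0.05 -0.28]
[-0.0008 -0.0028  0.0143] [ 0.02 -0.05 -0.28]
[-0.0008 -0.0028  0.0143] [ 0.02 -0.05 -0.28]
[-0.0008 -0.0028  0.0143] [ 0.02 -0.05 -0.28]
```

>>> {"op": "carry_out", "data": {"plan": [{"grip": 0,"dp": [-0.002,-0.008,0.002],"rotation": [0,0,-0.7]},{"grip": 0,"dp": [-0.002,-0.008,0.01],"rotation": [0,0,-0.7]},{"grip": 0,"dp": [0,-0.001,0.015],"rotation": [0,0,0]},{"grip": 0,"dp": [0,0,0.015],"rotation": [0,0,0]},{"grip": 0,"dp": [0,0,0.015],"rotation": [0,0,0]},{"grip": 0,"dp": [0,0,0.01],"rotation": [0,0,0]},{"grip": 0,"dp": [0,0,0],"rotation": [0,0,0]}]}}

```text
time_s: 2.57
tool_pos: [0.4262, 0.0333, 0.0587]
tool_rot: [-179.9, -0.7, -1.5]
force: [-0.3, -0.1, 0.7]
grip_width: 0.0871
```

```bash
python3 -c "
from h import *
plan((.423,.0235,.041,-2,4))"
```

```text
t 2.57 [0.4262 0.0333 0.0587] [-179.88   -0.66   -1.5 ] [-0.34 -0.11  0.74] 0.0871
[-0.0008  0.0025  0.0044] [-0.03 -0.16  0.13]
[-0.0008  0.0025  0.0044] [-0.03 -0.16  0.13]
[-0.0008  0.0025  0.0044] [-0.03 -0.16  0.13]
[-0.0007  0.0025  0.0044] [-0.03 -0.16  0.13]
```

>>> {"op": "carry_out", "data": {"plan": [{"grip": 0,"dp": [-0.001,0.004,0.005],"rotation": [0,-0.3,0]},{"grip": 0,"dp": [-0.001,0.003,0.005],"rotation": [0,-0.3,0]},{"grip": 0,"dp": [0,0.001,0.003],"rotation": [0,0,0]},{"grip": 0,"dp": [0,0,0.001],"rotation": [0,0,0]},{"grip": 0,"dp": [0,0,0],"rotation": [0,0,0]}]}}

```text
time_s: 2.98
tool_pos: [0.4255, 0.0274, 0.0452]
tool_rot: [-179.8, -0.2, -1.2]
force: [-0.6, 0.6, -0.4]
grip_width: 0.0871
```

```bash
python3 -c "
from h import *
plan((.423,.0235,.041,-2,2))
a=snap('side','s2.png');cv2.imwrite('pics/s2c.png',cv2.resize(cv2.cvtColor(a[100:320,200:400],cv2.COLOR_RGB2BGR),None,fx=2.5,fy=2.5))"
```

```text
t 2.98 [0.4255 0.0274 0.0452] [-1.7981e+02 -1.6000e-01 -1.2100e+00] [-0.64  0.56 -0.37] 0.0871
[-0.0012  0.002   0.0021] [-0.1  -0.08  0.39]
[-0.0012  0.002   0.0021] [-0.1  -0.08  0.39]
```

View pics/s2c.png

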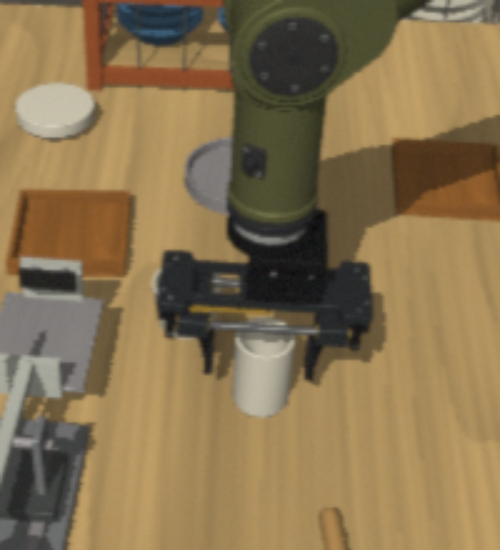

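The fingers straddle the tumbler at crop pixel (262,370), so I nudge slightly and close.

>>> {"op": "carry_out", "data": {"plan": [{"grip": 0,"dp": [-0.002,0.003,0.003],"rotation": [-0.1,0,0.5]},{"grip": 0,"dp": [0,0,0],"rotation": [0,0,0]},{"grip": 0.25,"dp": [0,0,0],"rotation": [0,0,0]},{"grip": 0.4,"dp": [0,0,0],"rotation": [0,0,0]},{"grip": 0.6,"dp": [0,0,0],"rotation": [0,0,0]},{"grip": 0.6,"dp": [0,0,0],"rotation": [0,0,0]},{"grip": 0.6,"dp": [0,0,0],"rotation": [0,0,0]},{"grip": 0.6,"dp": [0,0,0],"rotation": [0,0,0]}], "force": 20}}

```text
time_s: 3.7
tool_pos: [0.4239, 0.0243, 0.0431]
tool_rot: [-179.8, -0.3, -1.8]
force: [0.0, -0.2, -0.4]
grip_width: 0.0558
```

```bash
python3 -c "
from h import *
o=env.get_obs()
plan((.43,.0235,.19,-2,5),(.634,.02,.19,-2,8))"
```

```text
t 3.7 [0.4239 0.0243 0.0431] [-179.84   -0.26   -1.8 ] [ 0.   -0.16 -0.41] 0.0558
[ 0.0014  0.     -0.0294] [-0.03 -0.05  0.04]
[ 0.0013  0.0001 -0.0294] [-0.03 -0.05  0.04]
[ 0.0013  0.0001 -0.0294] [-0.03 -0.05  0.04]
[ 0.0013  0.0001 -0.0294] [-0.03 -0.05  0.04]
[ 0.0013  0.0001 -0.0294] [-0.03 -0.05  0.04]

[ 0.0255 -0.0005 -0.    ] [-0.  0. -0.]
[ 0.0255 -0.0005 -0.    ] [-0.  0. -0.]
[ 0.0255 -0.0005 -0.    ] [-0.  0. -0.]
[ 0.0255 -0.0005 -0.    ] [-0.  0. -0.]
[ 0.0255 -0.0005 -0.    ] [-0.  0. -0.]
[ 0.0255 -0.0005 -0.    ] [-0.  0. -0.]
[ 0.0255 -0.0005 -0.    ] [-0.  0. -0.]
[ 0.0255 -0.0005 -0.    ] [-0.  0. -0.]
```

>>> {"op": "carry_out", "data": {"plan": [{"grip": 0.6,"dp": [0,0,-0.015],"rotation": [0,0,0]},{"grip": 0.6,"dp": [0,0,-0.028],"rotation": [0,0,0]},{"grip": 0.6,"dp": [0.001,0,-0.028],"rotation": [0,0,0]},{"grip": 0.6,"dp": [0.001,0,-0.025],"rotation": [0,0,0]},{"grip": 0.6,"dp": [0.005,0,-0.015],"rotation": [0,0,0]},{"grip": 0.6,"dp": [0.01,0,-0.005],"rotation": [0,0,0]},{"grip": 0.6,"dp": [0.015,0,0],"rotation": [0,0,0]},{"grip": 0.6,"dp": [0.02,0,0],"rotation": [0,0,0]}]}}

```text
time_s: 4.37
tool_pos: [0.4708, 0.0224, 0.1618]
tool_rot: [-179.8, 0.2, -1.7]
force: [-0.4, 0.3, -1.0]
grip_width: 0.0559
```

```bash
python3 -c "
from h import *
plan((.634,.021,.18,-2,8))"
```

```text
t 4.37 [0.4708 0.0224 0.1618] [-179.83    0.2    -1.7 ] [-0.41  0.27 -0.96] 0.0559
[ 0.0204 -0.0004 -0.0023] [-0.02  0.03  0.04]
[ 0.0204 -0.0004 -0.0023] [-0.02  0.03  0.04]
[ 0.0204 -0.0005 -0.0023] [-0.02  0.03  0.04]
[ 0.0204 -0.0005 -0.0023] [-0.02  0.03  0.04]
[ 0.0204 -0.0005 -0.0023] [-0.02  0.03  0.04]
[ 0.0204 -0.0005 -0.0023] [-0.02  0.03  0.04]
[ 0.0204 -0.0005 -0.0023] [-0.02  0.03  0.04]
[ 0.0204 -0.0005 -0.0023] [-0.02  0.03  0.04]
```

>>> {"op": "carry_out", "data": {"plan": [{"grip": 0.6,"dp": [0.022,0,-0.003],"rotation": [0,0,0]},{"grip": 0.6,"dp": [0.024,0,-0.003],"rotation": [0,0,0]},{"grip": 0.6,"dp": [0.024,0,-0.003],"rotation": [0,0,0]},{"grip": 0.6,"dp": [0.022,0,-0.002],"rotation": [0,0,0]},{"grip": 0.6,"dp": [0.018,0,-0.002],"rotation": [0,0,0]},{"grip": 0.6,"dp": [0.012,0,0],"rotation": [0,0,0]},{"grip": 0.6,"dp": [0.006,0,0],"rotation": [0,0,0]},{"grip": 0.6,"dp": [0,0,0],"rotation": [0,0,0]}]}}

```text
time_s: 5.03
tool_pos: [0.606, 0.0194, 0.1707]
tool_rot: [180.0, 0.4, -1.5]
force: [0.1, 0.0, -1.7]
grip_width: 0.0559
```

```bash
python3 -c "
from h import *
plan((.6345,.022,.12,-2,5))
a=snap('side','s3.png');cv2.imwrite('pics/s3c.png',cv2.resize(cv2.cvtColor(a[150:320,150:290],cv2.COLOR_RGB2BGR),None,fx=3.5,fy=3.5))"
```

```text
t 5.03 [0.606  0.0194 0.1707] [179.99   0.36  -1.52] [ 0.06  0.02 -1.73] 0.0559
[ 0.0057 -0.0007  0.0101] [0.   0.07 0.1 ]
[ 0.0057 -0.0007  0.0101] [0.   0.07 0.1 ]
[ 0.0057 -0.0007  0.0101] [0.   0.07 0.1 ]
[ 0.0057 -0.0007  0.0101] [0.   0.07 0.1 ]
[ 0.0057 -0.0007  0.0101] [0.   0.07 0.1 ]
```

View pics/s3c.png

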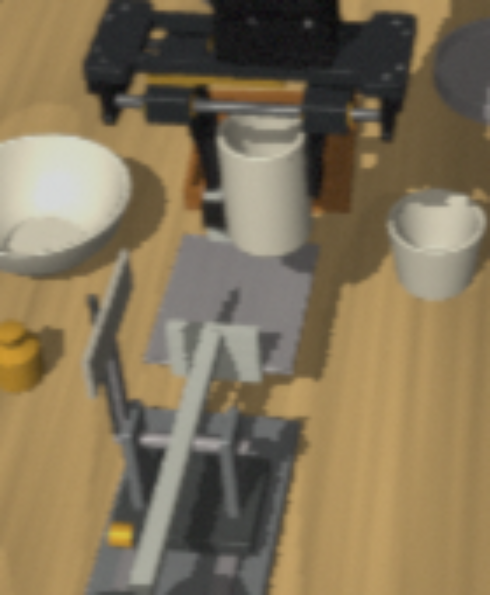

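The tumbler hangs at crop (265,190), over the pan's outer part but short of centre. I move it to the centreline and start down.

>>> {"op": "carry_out", "data": {"plan": [{"grip": 0.6,"dp": [0.008,-0.001,0.002],"rotation": [0,0.1,0.1]},{"grip": 0.6,"dp": [0.009,-0.001,0.007],"rotation": [0,0.1,0.1]},{"grip": 0.6,"dp": [0.008,-0.001,0.01],"rotation": [0,0.1,0.1]},{"grip": 0.6,"dp": [0.003,0,0.011],"rotation": [0,0.1,0]},{"grip": 0.6,"dp": [0.001,0,0.01],"rotation": [0,0,0]},{"grip": 0.6,"dp": [0,0,0.005],"rotation": [0,0,0]},{"grip": 0.6,"dp": [0,0,0],"rotation": [0,0,0]}]}}

```text
time_s: 5.67
tool_pos: [0.6333, 0.0227, 0.1191]
tool_rot: [-179.9, 0.2, -1.8]
force: [-0.6, -0.3, -2.0]
grip_width: 0.0562
```

```bash
python3 -c "
from h import *
plan((.6345,.02,.102,-2,4))"
```

```text
t 5.67 [0.6333 0.0227 0.1191] [-179.9     0.21   -1.81] [-0.61 -0.29 -2.01] 0.0562
[0.0003 0.0007 0.0043] [-0.02  0.05  0.05]
[0.0003 0.0007 0.0043] [-0.02  0.05  0.05]
[0.0003 0.0007 0.0043] [-0.02  0.05  0.05]
[0.0003 0.0007 0.0043] [-0.02  0.05  0.05]
```

>>> {"op": "carry_out", "data": {"plan": [{"grip": 0.6,"dp": [0.001,0.001,0.004],"rotation": [0,0,0]},{"grip": 0.6,"dp": [0.001,0.001,0.005],"rotation": [0,0.1,0.1]},{"grip": 0.6,"dp": [0,0,0.004],"rotation": [0,0,0.1]},{"grip": 0.6,"dp": [0,0,0.003],"rotation": [0,0,0]},{"grip": 0.6,"dp": [0,0,0.001],"rotation": [0,0,0]},{"grip": 0.6,"dp": [0,0,0],"rotation": [0,0,0]},{"grip": 0.6,"dp": [0,0,0],"rotation": [0,0,0]}], "force": 40}}

```text
time_s: 6.25
tool_pos: [0.6346, 0.0202, 0.1003]
tool_rot: [-179.9, 0.1, -2.1]
force: [-0.8, 0.1, -2.2]
grip_width: 0.0554
```

```bash
python3 -c "
from h import *
plan((.6345,.02,.098,-2,2))"
```

```text
t 6.25 [0.6346 0.0202 0.1003] [-1.7989e+02  1.4000e-01 -2.0600e+00] [-0.84  0.13 -2.2 ] 0.0554
[-0.      0.0001  0.0012] [-0.06  0.07 -0.03]
[-0.      0.0001  0.0012] [-0.06  0.07 -0.03]
```

>>> {"op": "carry_out", "data": {"plan": [{"grip": 0.6,"dp": [0,0,0.001],"rotation": [0,0,0]},{"grip": 0.6,"dp": [0,0,0.001],"rotation": [0,0,0]},{"grip": 0.6,"dp": [0,0,0],"rotation": [0,0,0]},{"grip": 0.6,"dp": [0,0,0],"rotation": [0,0,0]}]}}

```text
time_s: 6.58
tool_pos: [0.6352, 0.0203, 0.0992]
tool_rot: [-179.9, 0.0, -2.1]
force: [0.5, 0.0, -1.2]
grip_width: 0.0554
```

>>> {"op": "carry_out", "data": {"plan": [{"grip": 0.6,"dp": [0,0,0.0005],"rotation": [0,0,0]},{"grip": 0.6,"dp": [0,0,0],"rotation": [0,0,0]},{"grip": 0.6,"dp": [0,0,0],"rotation": [0,0,0]}]}}

```text
time_s: 6.83
tool_pos: [0.6354, 0.0204, 0.0989]
tool_rot: [-179.8, 0.0, -2.0]
force: [-0.6, 0.9, -2.7]
grip_width: 0.0558
```

>>> {"op": "carry_out", "data": {"plan": [{"grip": 0.6,"dp": [0,0,0.001],"rotation": [0,0,0]},{"grip": 0.6,"dp": [0,0,0],"rotation": [0,0,0]},{"grip": 0.6,"dp": [0,0,0],"rotation": [0,0,0]}]}}

```text
time_s: 7.08
tool_pos: [0.6357, 0.0204, 0.0984]
tool_rot: [-179.8, -0.0, -2.0]
force: [-0.2, 0.1, -1.5]
grip_width: 0.0553
```

>>> {"op": "carry_out", "data": {"plan": [{"grip": 0.6,"dp": [0,0,0],"rotation": [0,0,0]}]}}

```text
time_s: 7.17
tool_pos: [0.6356, 0.0204, 0.0983]
tool_rot: [-179.8, -0.0, -2.0]
force: [-0.2, -0.2, -2.5]
grip_width: 0.0557
```

>>> {"op": "carry_out", "data": {"plan": [{"grip": 0.6,"dp": [0,0,0.001],"rotation": [0,0,0]},{"grip": 0.6,"dp": [0,0,0],"rotation": [0,0,0]},{"grip": 0.6,"dp": [0,0,0],"rotation": [0,0,0]}]}}

```text
time_s: 7.42
tool_pos: [0.6357, 0.0204, 0.098]
tool_rot: [-179.8, -0.0, -2.0]
force: [-1.0, 0.5, 0.9]
grip_width: 0.0559
```

>>> {"op": "carry_out", "data": {"plan": [{"grip": 0.6,"dp": [0,0,0],"rotation": [0,0,0]}]}}

```text
time_s: 7.5
tool_pos: [0.6357, 0.0204, 0.0982]
tool_rot: [-179.8, -0.0, -2.0]
force: [-0.2, -0.2, 1.1]
grip_width: 0.0557
```

>>> {"op": "carry_out", "data": {"plan": [{"grip": 0.6,"dp": [0,0,-0.0003],"rotation": [0,0,0]},{"grip": 0.6,"dp": [0,0,0],"rotation": [0,0,0]}]}}

```text
time_s: 7.67
tool_pos: [0.6358, 0.0204, 0.0983]
tool_rot: [-179.8, -0.0, -2.0]
force: [-0.8, -0.4, -1.8]
grip_width: 0.0557
```

>>> {"op": "carry_out", "data": {"plan": [{"grip": 0.6,"dp": [0,0,0],"rotation": [0,0,0]}]}}

```text
time_s: 7.75
tool_pos: [0.6358, 0.0204, 0.0982]
tool_rot: [-179.8, -0.0, -2.1]
force: [-1.7, -0.1, 0.8]
grip_width: 0.0555
```

>>> {"op": "carry_out", "data": {"plan": [{"grip": 0.6,"dp": [0,0.002,-0.0001],"rotation": [0,0,0]},{"grip": 0.6,"dp": [0,0.003,0],"rotation": [0,0,0]},{"grip": 0.6,"dp": [0,0.003,0],"rotation": [0,0,0]},{"grip": 0.6,"dp": [0,0.002,0],"rotation": [0,0,0]},{"grip": 0.6,"dp": [0,0.001,0],"rotation": [0,0,0]},{"grip": 0.6,"dp": [0,0,0],"rotation": [0,0,0]}]}}

```text
time_s: 8.25
tool_pos: [0.6358, 0.009, 0.0983]
tool_rot: [-179.8, -0.1, -2.0]
force: [-0.5, 0.6, -0.5]
grip_width: 0.0558
```

```bash
python3 -c "
from h import *
plan()
a=snap('side','s4.png');cv2.imwrite('pics/s4c.png',cv2.resize(cv2.cvtColor(a[150:320,150:290],cv2.COLOR_RGB2BGR),None,fx=3.5,fy=3.5,interpolation=cv2.INTER_CUBIC))"
```

```text
t 8.25 [0.6358 0.009  0.0983] [-1.7977e+02 -1.0000e-01 -2.0200e+00] [-0.54  0.61 -0.48] 0.0558
```

View pics/s4c.png

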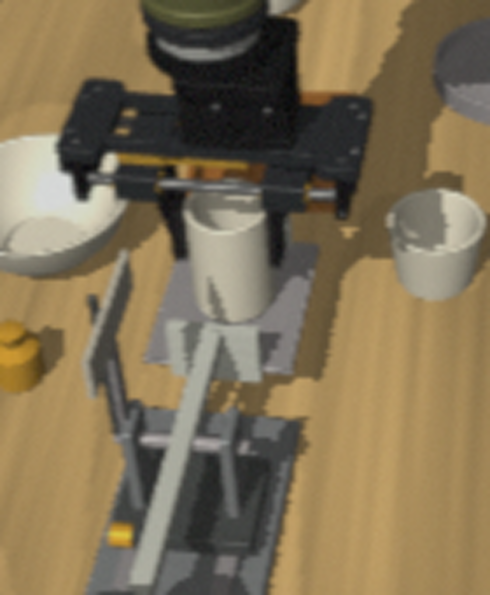

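The tumbler stands upright in the grip on the pan at crop (232,260). I continue toward the stop in small steps.

>>> {"op": "carry_out", "data": {"plan": [{"grip": 0.6,"dp": [0,0.002,0],"rotation": [0,0,0]},{"grip": 0.6,"dp": [0,0.002,0],"rotation": [0,0,0]},{"grip": 0.6,"dp": [0,0.001,0],"rotation": [0,0,0]},{"grip": 0.6,"dp": [0,0.001,0],"rotation": [0,0,0]}]}}

```text
time_s: 8.63
tool_pos: [0.6357, 0.0033, 0.0983]
tool_rot: [-179.7, -0.1, -2.0]
force: [0.1, 1.1, 0.9]
grip_width: 0.0555
```

>>> {"op": "carry_out", "data": {"plan": [{"grip": 0.6,"dp": [0,0.0008,0],"rotation": [0,0,0]},{"grip": 0.6,"dp": [0,0.0008,0],"rotation": [0,0,0]}]}}

```text
time_s: 8.8
tool_pos: [0.6357, 0.002, 0.0983]
tool_rot: [-179.7, -0.1, -2.0]
force: [0.0, 2.1, -0.3]
grip_width: 0.0556
```

>>> {"op": "carry_out", "data": {"plan": [{"grip": 0.6,"dp": [0,0.0008,0],"rotation": [0,0,0]},{"grip": 0.6,"dp": [0,0.0008,0],"rotation": [0,0,0]}]}}

```text
time_s: 8.97
tool_pos: [0.6357, 0.0019, 0.0983]
tool_rot: [-179.6, -0.1, -1.9]
force: [-0.1, 2.6, -0.1]
grip_width: 0.0556
```

>>> {"op": "carry_out", "data": {"plan": [{"grip": 0.6,"dp": [0,0.0012,0],"rotation": [0,0,0]},{"grip": 0.6,"dp": [0,0.0012,0],"rotation": [0,0,0]}]}}

```text
time_s: 9.13
tool_pos: [0.6356, 0.0015, 0.0984]
tool_rot: [-179.4, -0.1, -1.8]
force: [0.2, 3.4, 0.9]
grip_width: 0.0555
```

>>> {"op": "carry_out", "data": {"plan": [{"grip": 0.6,"dp": [0,0.0012,0],"rotation": [0,0,0]}]}}

```text
time_s: 9.22
tool_pos: [0.6355, 0.0013, 0.0984]
tool_rot: [-179.4, -0.1, -1.8]
force: [0.3, 3.8, 0.1]
grip_width: 0.0554
```

>>> {"op": "carry_out", "data": {"plan": [{"grip": 0.6,"dp": [0,0.0014,0],"rotation": [0,0,0]},{"grip": 0.6,"dp": [0,0.0014,0],"rotation": [0,0,0]}]}}

```text
time_s: 9.38
tool_pos: [0.6355, 0.0008, 0.0983]
tool_rot: [-179.2, -0.1, -1.7]
force: [-0.0, 5.8, -0.6]
grip_width: 0.0554
```

>>> {"op": "carry_out", "data": {"plan": [{"grip": 0.6,"dp": [0,0.0012,0],"rotation": [0,0,0]},{"grip": 0.6,"dp": [0,0.0012,0],"rotation": [0,0,0]},{"grip": 0.6,"dp": [0,0.0012,0],"rotation": [0,0,0]}]}}

```text
time_s: 9.63
tool_pos: [0.6354, 0.0007, 0.0981]
tool_rot: [-178.9, -0.0, -1.5]
force: [-1.0, 5.4, -0.2]
grip_width: 0.0558
```

>>> {"op": "carry_out", "data": {"plan": [{"grip": 0.6,"dp": [0,-0.0003,0],"rotation": [-0.5,0,0]},{"grip": 0.6,"dp": [0,-0.0003,0],"rotation": [-0.4,0,0]},{"grip": 0.6,"dp": [0,0,0],"rotation": [0,0,0]}]}}

```text
time_s: 9.88
tool_pos: [0.6354, 0.0016, 0.0982]
tool_rot: [-179.9, -0.0, -1.5]
force: [-0.3, 3.0, 0.3]
grip_width: 0.0558
```

>>> {"op": "carry_out", "data": {"plan": [{"grip": 0.6,"dp": [0,0,0],"rotation": [0,0,0]}]}}

```text
time_s: 9.97
tool_pos: [0.6354, 0.0015, 0.0983]
tool_rot: [-179.9, -0.0, -1.5]
force: [-0.6, 3.4, 0.1]
grip_width: 0.0553
```

>>> {"op": "carry_out", "data": {"plan": [{"grip": 0.6,"dp": [0,-0.0004,0],"rotation": [0,0,0]},{"grip": 0.6,"dp": [0,-0.0002,0],"rotation": [0,0,0]}], "force": 8}}

```text
time_s: 10.13
tool_pos: [0.6355, 0.0014, 0.0983]
tool_rot: [-180.0, -0.1, -1.5]
force: [0.3, 3.2, -0.2]
grip_width: 0.0564
```

>>> {"op": "carry_out", "data": {"plan": [{"grip": 0.3,"dp": [0,0,0],"rotation": [0,0,0]},{"grip": 0.2,"dp": [0,0,0],"rotation": [0,0,0]},{"grip": 0,"dp": [0,0,0],"rotation": [0,0,0]},{"grip": 0,"dp": [0,0,0],"rotation": [0,0,0]},{"grip": 0,"dp": [0,0,0],"rotation": [0,0,0]}]}}

```text
time_s: 10.55
tool_pos: [0.6356, -0.0055, 0.0984]
tool_rot: [179.6, -0.1, -1.8]
force: [0.2, -0.3, -0.3]
grip_width: 0.0797
```

>>> {"op": "carry_out", "data": {"plan": [{"grip": 0,"dp": [0,0,0],"rotation": [0,0,0]},{"grip": 0,"dp": [0,0,0],"rotation": [0,0,0]},{"grip": 0,"dp": [0,0,-0.006],"rotation": [0,0,0]},{"grip": 0,"dp": [0,0,-0.015],"rotation": [0,0,0]},{"grip": 0,"dp": [0,0,-0.02],"rotation": [0,0,0]},{"grip": 0,"dp": [0,0,-0.02],"rotation": [0,0,0]},{"grip": 0,"dp": [0,0,-0.012],"rotation": [0,0,0]},{"grip": 0,"dp": [0,0,-0.005],"rotation": [0,0,0]}]}}

```text
time_s: 11.22
tool_pos: [0.6337, -0.0066, 0.1789]
tool_rot: [179.4, 0.1, -1.9]
force: [0.8, 0.3, 0.3]
grip_width: 0.0871
```

>>> {"op": "carry_out", "data": {"plan": [{"grip": 0,"dp": [0,0,0],"rotation": [0,0,0]},{"grip": 0,"dp": [0,0,0],"rotation": [0,0,0]},{"grip": 0,"dp": [0,0,0],"rotation": [0,0,0]},{"grip": 0,"dp": [0,0,0],"rotation": [0,0,0]},{"grip": 0,"dp": [0,0,0],"rotation": [0,0,0]},{"grip": 0,"dp": [0,0,0],"rotation": [0,0,0]},{"grip": 0,"dp": [0,0,0],"rotation": [0,0,0]},{"grip": 0,"dp": [0,0,0],"rotation": [0,0,0]}]}}

```text
time_s: 11.88
tool_pos: [0.6323, -0.0065, 0.1759]
tool_rot: [179.4, 0.4, -1.9]
force: [0.1, 0.3, -0.5]
grip_width: 0.0874
```

>>> {"op": "carry_out", "data": {"plan": [{"grip": 0,"dp": [0,0,0],"rotation": [0,0,0]},{"grip": 0,"dp": [0,0,0],"rotation": [0,0,0]},{"grip": 0,"dp": [0,0,0],"rotation": [0,0,0]},{"grip": 0,"dp": [0,0,0],"rotation": [0,0,0]},{"grip": 0,"dp": [0,0,0],"rotation": [0,0,0]},{"grip": 0,"dp": [0,0,0],"rotation": [0,0,0]},{"grip": 0,"dp": [0,0,0],"rotation": [0,0,0]},{"grip": 0,"dp": [0,0,0],"rotation": [0,0,0]}]}}

```text
time_s: 12.55
tool_pos: [0.6322, -0.0065, 0.1756]
tool_rot: [179.4, 0.4, -1.9]
force: [0.2, -0.4, 0.0]
grip_width: 0.0869
```

>>> {"op": "carry_out", "data": {"plan": [{"grip": 0,"dp": [0,0,0],"rotation": [0,0,0]},{"grip": 0,"dp": [0,0,0],"rotation": [0,0,0]},{"grip": 0,"dp": [0,0,0],"rotation": [0,0,0]},{"grip": 0,"dp": [0,0,0],"rotation": [0,0,0]},{"grip": 0,"dp": [0,0,0],"rotation": [0,0,0]},{"grip": 0,"dp": [0,0,0],"rotation": [0,0,0]},{"grip": 0,"dp": [0,0,0],"rotation": [0,0,0]},{"grip": 0,"dp": [0,0,0],"rotation": [0,0,0]}]}}

```text
time_s: 13.22
tool_pos: [0.6322, -0.0065, 0.1757]
tool_rot: [179.4, 0.4, -1.9]
force: [0.4, -0.0, 0.4]
grip_width: 0.0868
```

```bash
python3 -c "
from h import *
plan()
a=snap('side','s5.png');b=cv2.imread('pics/s0.png');d=cv2.cvtColor(a,cv2.COLOR_RGB2BGR)
f=lambda i:cv2.resize(i[170:400,140:270],None,fx=2.6,fy=2.6,interpolation=cv2.INTER_CUBIC)
cv2.imwrite('pics/s5c.png',np.hstack([f(b),f(d)]))"
```

```text
t 13.22 [ 0.6322 -0.0065  0.1757] [179.4    0.39  -1.89] [ 0.42 -0.04  0.42] 0.0868
```

View pics/s5c.png

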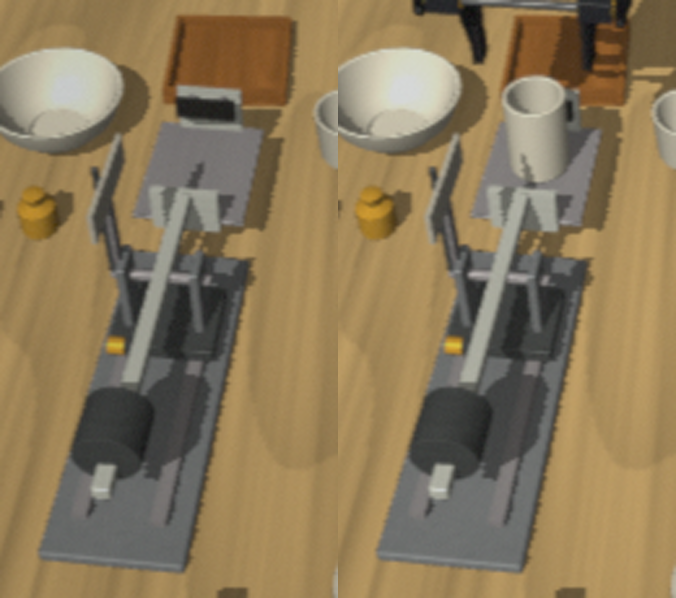

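Before (left) and now (right) the beam, counterweight and plate are at the same pixels, so the pan has stayed up about 2.8 s after release. I check that numerically, along with where the tumbler stands.

```bash
python3 -c "
from h import *
print('rim',ray('side',140+(535-338)/2.6,170+97/2.6,.14))
b=cv2.imread('pics/s0.png',0).astype(np.float32);d=cv2.cvtColor(snap('side','s6.png'),cv2.COLOR_RGB2GRAY).astype(np.float32)
for s in (np.s_[315:365,160:210],np.s_[238:262,195:230]): print(cv2.phaseCorrelate(b[s],d[s]),abs(b[s]-d[s]).mean())
plan((.6335,-.001,.098,-2,6))"
```

```text
rim [0.63310673 0.00393487 0.14      ]
((0.0014270617678953101, 0.024563652840473793), 0.9768538356781006) 7.0
((0.05630101011617583, 0.04349322102317821), 1.048687306267244) 10.654762
t 13.32 [ 0.6322 -0.0066  0.1757] [179.41   0.39  -1.9 ] [-0.14 -0.86  0.18] 0.0869
[ 0.0003 -0.0011  0.0129] [0.1  0.06 0.02]
[ 0.0003 -0.001   0.0129] [0.1  0.06 0.02]
[ 0.0002 -0.001   0.0129] [0.1  0.06 0.02]
[ 0.0002 -0.001   0.0129] [0.1  0.06 0.02]
[ 0.0002 -0.001   0.0129] [0.1  0.06 0.02]
[ 0.0002 -0.001   0.0129] [0.1  0.06 0.02]
```

The beam has not moved (shift under 0.06 px), so the tumbler is light and goes in the round tray. I go back to grasp it where the stop left it, at y≈0.002.

>>> {"op": "carry_out", "data": {"plan": [{"grip": 0,"dp": [0.001,-0.003,0.002],"rotation": [0.2,0.1,0]},{"grip": 0,"dp": [0.001,-0.002,0.007],"rotation": [0.2,0.1,0]},{"grip": 0,"dp": [0,-0.001,0.012],"rotation": [0.1,0,0]},{"grip": 0,"dp": [0,0,0.014],"rotation": [0,0,0]},{"grip": 0,"dp": [0,0,0.012],"rotation": [0,0,0]},{"grip": 0,"dp": [0,0,0.008],"rotation": [0,0,0]},{"grip": 0,"dp": [0,0,0.004],"rotation": [0,0,0]},{"grip": 0,"dp": [0,0,0],"rotation": [0,0,0]}]}}

```text
time_s: 13.98
tool_pos: [0.6334, 0.0006, 0.1092]
tool_rot: [180.0, 0.3, -1.9]
force: [-0.4, 0.3, -0.6]
grip_width: 0.0868
```

```bash
python3 -c "
from h import *
plan((.6335,.002,.098,-2,3))"
```

```text
t 13.98 [6.334e-01 6.000e-04 1.092e-01] [179.97   0.3   -1.87] [-0.37  0.27 -0.63] 0.0868
[ 0.     -0.0005  0.0037] [0.01 0.1  0.04]
[ 0.     -0.0005  0.0037] [0.01 0.1  0.04]
[ 0.     -0.0005  0.0037] [0.01 0.1  0.04]
```

>>> {"op": "carry_out", "data": {"plan": [{"grip": 0,"dp": [0.001,-0.001,0.004],"rotation": [0,0.1,0]},{"grip": 0,"dp": [0.001,0,0.003],"rotation": [0,0.1,0]},{"grip": 0.2,"dp": [0,0,0],"rotation": [0,0,0]},{"grip": 0.3,"dp": [0,0,0],"rotation": [0,0,0]},{"grip": 0.6,"dp": [0,0,0],"rotation": [0,0,0]},{"grip": 0.6,"dp": [0,0,0],"rotation": [0,0,0]},{"grip": 0.6,"dp": [0,0,0],"rotation": [0,0,0]},{"grip": 0.6,"dp": [0,0,0],"rotation": [0,0,0]}], "force": 20}}

```text
time_s: 14.65
tool_pos: [0.6369, 0.0016, 0.1034]
tool_rot: [-180.0, -0.1, -1.9]
force: [-0.7, 0.3, 0.8]
grip_width: 0.056
```

>>> {"op": "carry_out", "data": {"plan": [{"grip": 0.6,"dp": [0,-0.0005,-0.004],"rotation": [0,0,0]},{"grip": 0.6,"dp": [0,-0.0005,-0.012],"rotation": [0,0,0]},{"grip": 0.6,"dp": [0,0,-0.02],"rotation": [0,0,0]},{"grip": 0.6,"dp": [0,0,-0.025],"rotation": [0,0,0]},{"grip": 0.6,"dp": [0,0,-0.025],"rotation": [0,0,0]},{"grip": 0.6,"dp": [0,0,-0.02],"rotation": [0,0,0]},{"grip": 0.6,"dp": [0,0,-0.01],"rotation": [0,0,0]},{"grip": 0.6,"dp": [0,0,0],"rotation": [0,0,0]}]}}

```text
time_s: 15.32
tool_pos: [0.6352, 0.0024, 0.227]
tool_rot: [180.0, 0.1, -1.9]
force: [0.5, 0.6, -1.6]
grip_width: 0.0559
```

Run:
```python
from h import *
a=cv2.imread('pics/t0.png');g=cv2.cvtColor(a,cv2.COLOR_BGR2HSV)
m=((g[...,1]<70)&(g[...,2]>60)).astype(np.uint8)[205:285,355:435]
c=max(cv2.findContours(m,0,1)[0],key=cv2.contourArea);e=cv2.fitEllipse(c);print(e)
print(ray('top',e[0][0]+355,e[0][1]+205,.015))
print('cup',ray('top',302,221.5,.055))
plan((.60,-.16,.19,-17,6),(.447,-.334,.17,-35,8))
```

```text
((38.66999435424805, 38.039039611816406), (49.480690002441406, 51.12696838378906), 114.21376037597656)
[ 0.45009224 -0.33171367  0.015     ]
cup [ 0.49963033 -0.08403382  0.055     ]
t 15.32 [0.6352 0.0024 0.227 ] [ 1.7996e+02  8.0000e-02 -1.9200e+00] [ 0.46  0.58 -1.58] 0.0559
[-0.0049  0.0273  0.0062] [0.01 0.01 2.51]
[-0.0037  0.0274  0.0062] [0.01 0.01 2.51]
[-0.0025  0.0276  0.0062] [0.01 0.01 2.51]
[-0.0013  0.0277  0.0062] [0.01 0.01 2.51]
[-0.0001  0.0277  0.0062] [0.01 0.01 2.51]
[0.0011 0.0277 0.0062] [0.01 0.01 2.51]

[-0.0119  0.0264  0.0025] [-0.   -0.    2.25]
[-0.0109  0.0268  0.0025] [-0.   -0.    2.25]
[-0.0098  0.0272  0.0025] [-0.   -0.    2.25]
[-0.0087  0.0276  0.0025] [-0.   -0.    2.25]
[-0.0077  0.0279  0.0025] [-0.   -0.    2.25]
[-0.0066  0.0282  0.0025] [-0.   -0.    2.25]
[-0.0054  0.0284  0.0025] [-0.   -0.    2.25]
[-0.0043  0.0286  0.0025] [-0.   -0.    2.25]
```

>>> {"op": "carry_out", "data": {"plan": [{"grip": 0.6,"dp": [-0.004,0.015,0.003],"rotation": [0,0,1.5]},{"grip": 0.6,"dp": [-0.005,0.027,0.003],"rotation": [0,0,2.5]},{"grip": 0.6,"dp": [-0.006,0.028,0.003],"rotation": [0,0,2.5]},{"grip": 0.6,"dp": [-0.006,0.028,0.003],"rotation": [0,0,2.5]},{"grip": 0.6,"dp": [-0.007,0.028,0.003],"rotation": [0,0,2.5]},{"grip": 0.6,"dp": [-0.007,0.028,0.003],"rotation": [0,0,2.5]},{"grip": 0.6,"dp": [-0.008,0.028,0.003],"rotation": [0,0,2.5]},{"grip": 0.6,"dp": [-0.008,0.028,0.003],"rotation": [0,0,2.5]}]}}

```text
time_s: 15.98
tool_pos: [0.5313, -0.212, 0.1931]
tool_rot: [179.6, 0.7, -23.0]
force: [0.7, -1.0, -1.7]
grip_width: 0.0559
```

Run:
```python
from h import *
plan((.45,-.332,.15,-35,7))
```

```text
t 15.98 [ 0.5313 -0.212   0.1931] [179.61   0.7  -22.99] [ 0.67 -1.04 -1.68] 0.0559
[-0.0039  0.0203  0.0063] [0.07 0.09 1.72]
[-0.0033  0.0204  0.0063] [0.07 0.09 1.72]
[-0.0027  0.0205  0.0063] [0.07 0.09 1.72]
[-0.0021  0.0206  0.0063] [0.07 0.09 1.72]
[-0.0015  0.0206  0.0062] [0.07 0.09 1.72]
[-0.0009  0.0207  0.0062] [0.07 0.09 1.72]
[-0.0003  0.0207  0.0062] [0.07 0.09 1.72]
```

>>> {"op": "carry_out", "data": {"plan": [{"grip": 0.6,"dp": [-0.004,0.022,0.003],"rotation": [0.1,0.1,1.7]},{"grip": 0.6,"dp": [-0.003,0.022,0.004],"rotation": [0.1,0.1,1.7]},{"grip": 0.6,"dp": [-0.003,0.02,0.005],"rotation": [0.1,0.1,1.7]},{"grip": 0.6,"dp": [-0.002,0.016,0.005],"rotation": [0,0.1,1.2]},{"grip": 0.6,"dp": [-0.001,0.01,0.005],"rotation": [0,0.1,0.5]},{"grip": 0.6,"dp": [0,0.005,0.004],"rotation": [0,0,0]},{"grip": 0.6,"dp": [0,0,0.002],"rotation": [0,0,0]},{"grip": 0.6,"dp": [0,0,0],"rotation": [0,0,0]}]}}

```text
time_s: 16.65
tool_pos: [0.4449, -0.3186, 0.1564]
tool_rot: [179.5, 0.9, -33.3]
force: [0.7, -0.0, -2.1]
grip_width: 0.0557
```

Run:
```python
from h import *
plan((.45,-.332,.075,-35,7))
```

```text
t 16.65 [ 0.4449 -0.3186  0.1564] [179.49   0.94 -33.32] [ 0.69 -0.05 -2.15] 0.0557
[0.0019 0.0011 0.0116] [0.07 0.13 0.24]
[0.0018 0.0011 0.0116] [0.07 0.13 0.24]
[0.0018 0.0011 0.0116] [0.07 0.13 0.24]
[0.0018 0.0011 0.0116] [0.07 0.13 0.24]
[0.0018 0.0011 0.0116] [0.07 0.13 0.24]
[0.0017 0.0011 0.0116] [0.07 0.13 0.24]
[0.0017 0.0011 0.0116] [0.07 0.13 0.24]
```

>>> {"op": "carry_out", "data": {"plan": [{"grip": 0.6,"dp": [0.003,0.002,0.006],"rotation": [0.1,0.3,0.2]},{"grip": 0.6,"dp": [0.003,0.002,0.011],"rotation": [0.1,0.3,0.2]},{"grip": 0.6,"dp": [0.002,0.001,0.014],"rotation": [0.1,0.2,0.2]},{"grip": 0.6,"dp": [0.001,0.001,0.014],"rotation": [0.1,0.1,0.2]},{"grip": 0.6,"dp": [0.001,0,0.012],"rotation": [0,0,0]},{"grip": 0.6,"dp": [0,0,0.007],"rotation": [0,0,0]},{"grip": 0.6,"dp": [0,0,0.003],"rotation": [0,0,0]},{"grip": 0.6,"dp": [0,0,0],"rotation": [0,0,0]}]}}

```text
time_s: 17.32
tool_pos: [0.4594, -0.3222, 0.0844]
tool_rot: [-179.9, -0.2, -33.1]
force: [0.0, 0.6, -1.6]
grip_width: 0.0556
```

Run:
```python
from h import *
plan((.45,-.332,.056,-35,6))
a=snap('side','s7.png');cv2.imwrite('pics/s7c.png',cv2.resize(cv2.cvtColor(a[80:260,220:400],cv2.COLOR_RGB2BGR),None,fx=3.2,fy=3.2,interpolation=cv2.INTER_CUBIC))
```

```text
t 17.32 [ 0.4594 -0.3222  0.0844] [-179.94   -0.18  -33.1 ] [ 0.02  0.64 -1.61] 0.0556
[-0.0004  0.0022  0.0047] [-0.01 -0.03  0.32]
[-0.0004  0.0022  0.0047] [-0.01 -0.03  0.32]
[-0.0004  0.0022  0.0047] [-0.01 -0.03  0.32]
[-0.0004  0.0022  0.0047] [-0.01 -0.03  0.32]
[-0.0004  0.0022  0.0047] [-0.01 -0.03  0.32]
[-0.0004  0.0022  0.0047] [-0.01 -0.03  0.32]
```

View pics/s7c.png

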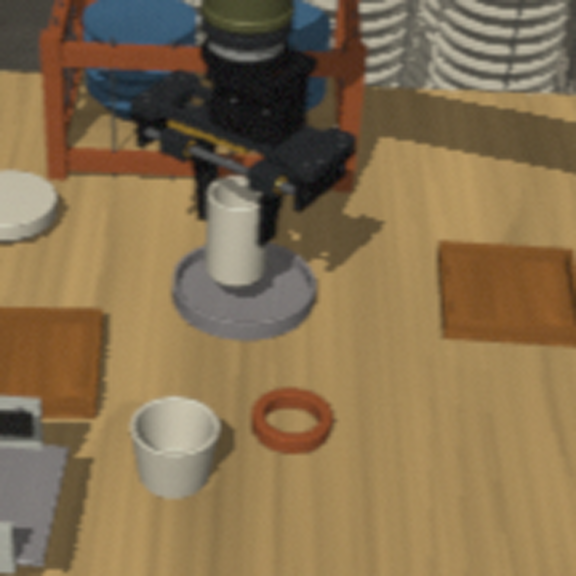

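The tumbler hangs upright over the round tray at crop (237,240), with the tray centre at about (245,285). I correct by 1 cm and lower.

>>> {"op": "carry_out", "data": {"plan": [{"grip": 0.6,"dp": [-0.001,0.004,0.004],"rotation": [0,0,0.2]},{"grip": 0.6,"dp": [-0.001,0.003,0.006],"rotation": [0,0,0.2]},{"grip": 0.6,"dp": [0,0.002,0.006],"rotation": [0,0,0.2]},{"grip": 0.6,"dp": [0,0.001,0.004],"rotation": [0,0,0]},{"grip": 0.6,"dp": [0,0,0.002],"rotation": [0,0,0]},{"grip": 0.6,"dp": [0,0,0.001],"rotation": [0,0,0]},{"grip": 0.6,"dp": [0,0,0],"rotation": [0,0,0]}]}}

```text
time_s: 17.95
tool_pos: [0.4531, -0.3315, 0.0616]
tool_rot: [-179.9, -0.4, -33.8]
force: [0.1, 0.2, -1.2]
grip_width: 0.0554
```

>>> {"op": "carry_out", "data": {"plan": [{"grip": 0.6,"dp": [0,0,0.002],"rotation": [0,0,0]},{"grip": 0.6,"dp": [0,0,0.001],"rotation": [0,0,0]},{"grip": 0.6,"dp": [0,0,0.001],"rotation": [0,0,0]},{"grip": 0.6,"dp": [0,0,0],"rotation": [0,0,0]}]}}

```text
time_s: 18.28
tool_pos: [0.4535, -0.3315, 0.0575]
tool_rot: [-179.9, -0.5, -33.8]
force: [-0.6, -0.4, -2.2]
grip_width: 0.056
```

>>> {"op": "carry_out", "data": {"plan": [{"grip": 0.6,"dp": [0,0,0.001],"rotation": [0,-0.3,0]},{"grip": 0.6,"dp": [0,0,0.001],"rotation": [0,-0.2,0]},{"grip": 0.6,"dp": [0,0,0],"rotation": [0,0,0]}]}}

```text
time_s: 18.53
tool_pos: [0.454, -0.3314, 0.0556]
tool_rot: [-179.8, 0.0, -33.7]
force: [0.2, -0.3, -1.9]
grip_width: 0.0562
```

>>> {"op": "carry_out", "data": {"plan": [{"grip": 0.6,"dp": [0,0,0.001],"rotation": [0,0,0]},{"grip": 0.6,"dp": [0,0,0.001],"rotation": [0,0,0]},{"grip": 0.6,"dp": [0,0,0],"rotation": [0,0,0]}]}}

```text
time_s: 18.78
tool_pos: [0.4545, -0.3316, 0.0548]
tool_rot: [-179.8, 0.0, -33.7]
force: [0.4, -0.4, -2.6]
grip_width: 0.0558
```

>>> {"op": "carry_out", "data": {"plan": [{"grip": 0.6,"dp": [0,0,0.001],"rotation": [0,0,0]},{"grip": 0.6,"dp": [0,0,0],"rotation": [0,0,0]}]}}

```text
time_s: 18.95
tool_pos: [0.4549, -0.3318, 0.0547]
tool_rot: [-179.8, -0.0, -33.7]
force: [-0.0, 0.5, -0.8]
grip_width: 0.0558
```

>>> {"op": "carry_out", "data": {"plan": [{"grip": 0.6,"dp": [0,0,0.001],"rotation": [0,0,0]},{"grip": 0.6,"dp": [0,0,0.001],"rotation": [0,0,0]}]}}

```text
time_s: 19.12
tool_pos: [0.4552, -0.3317, 0.0544]
tool_rot: [-179.7, 0.0, -33.7]
force: [-3.7, 3.3, 11.9]
grip_width: 0.0557
```

>>> {"op": "carry_out", "data": {"plan": [{"grip": 0.6,"dp": [0,0,0.001],"rotation": [0,0,0]},{"grip": 0.6,"dp": [0,0,0],"rotation": [0,0,0]}]}}

```text
time_s: 19.28
tool_pos: [0.4553, -0.3319, 0.0548]
tool_rot: [-179.6, 0.0, -33.7]
force: [-0.0, -0.1, -1.2]
grip_width: 0.0559
```

Contact felt on the tray floor (0.0545, as predicted). I release and lift.

>>> {"op": "carry_out", "data": {"plan": [{"grip": 0.6,"dp": [0,0,0.0005],"rotation": [0,0,0]},{"grip": 0.3,"dp": [0,0,0],"rotation": [0,0,0]},{"grip": 0.2,"dp": [0,0,0],"rotation": [0,0,0]},{"grip": 0,"dp": [0,0,0],"rotation": [0,0,0]},{"grip": 0,"dp": [0,0,0],"rotation": [0,0,0]},{"grip": 0,"dp": [0,0,0],"rotation": [0,0,0]},{"grip": 0,"dp": [0,0,0],"rotation": [0,0,0]}], "force": 8}}

```text
time_s: 19.87
tool_pos: [0.4557, -0.332, 0.0535]
tool_rot: [-179.6, -0.1, -33.7]
force: [-0.4, 0.3, -0.0]
grip_width: 0.0837
```

>>> {"op": "carry_out", "data": {"plan": [{"grip": 0,"dp": [0,0,-0.006],"rotation": [0,0,0]},{"grip": 0,"dp": [0,0,-0.015],"rotation": [0,0,0]},{"grip": 0,"dp": [0,0,-0.025],"rotation": [0,0,0]},{"grip": 0,"dp": [0,0,-0.03],"rotation": [0,0,0]},{"grip": 0,"dp": [0,0,-0.03],"rotation": [0,0,0]},{"grip": 0,"dp": [0,0,-0.02],"rotation": [0,0,0]},{"grip": 0,"dp": [0,0,-0.01],"rotation": [0,0,0]},{"grip": 0,"dp": [0,0,0],"rotation": [0,0,0]}]}}

```text
time_s: 20.53
tool_pos: [0.4533, -0.3328, 0.1959]
tool_rot: [-179.7, 0.2, -33.8]
force: [1.0, -0.6, -0.1]
grip_width: 0.0872
```

Run:
```python
from h import *
plan()
a=snap('side','s8.png')
```

```text
t 20.53 [ 0.4533 -0.3328  0.1959] [-1.7974e+02  1.5000e-01 -3.3840e+01] [ 1.05 -0.64 -0.12] 0.0872
```

View pics/s8.png

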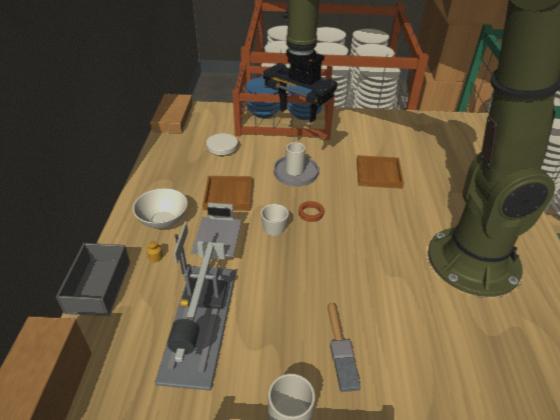

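The tumbler stands upright in the round tray at (296,160), the gripper is clear above it, and the balance and other ware are where they were.

```bash
python3 -c "
from cell import env
print(env.sign_off())"
```

```text
the job is handed in; nothing more can be done
None
```

The tumbler weighed light: the pan stayed up, so I stood it in the round tray and handed the job in at about 20.5 s.

- **Pressing:** I set the tumbler on the pan and slid it outward until the stop resisted, at about y = 0.002 m. The wrist force peaked at 5.8 N among the readings at the ends of moves, then I eased it to about 3 N before letting go. The tool tipped about 1° while pressing, and I levelled it before release.
- **Release:** When the grip opened, the hand drifted 7 mm outward. A later rim sighting, good to about 5 mm, put the tumbler at y ≈ 0.004 m, which agrees with where the stop was felt.
- **Weighing:** I kept off the tumbler for about 2.8 s. The beam and counterweight images shifted by less than 0.06 pixel. The wrist reading of about 2.1 N (about 0.21 kg, noisy) also points to light.
- **Placing:** Setting it down gave one brief contact reading of about 12 N on the tray floor. The last picture shows the tumbler upright in the round tray, the hand clear, and the balance and other ware apparently unmoved.

No check failed. The stop's own travel could not be read directly, so its load is judged from the wrist force and about 1.5 mm of tool movement. While setting down on the pan, the wrist force briefly suggested a load of about 3 N, a little above the 2.25 N at which the pan gives way and far below 20 N.

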